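Slide the jar under the press and keep its lid clamped

TASK

Slide the carrier with the spice jar along its rail until it clicks into the detent under the press and let go of it; then press the plunger's round knob straight down from above until the thick black band on its stem is half sunk in the guide, so that the sprung foot clamps the jar's lid with about 9 N. Keep it pressed there for at least 3 seconds and finish while still holding it down: the knob springs up if let go, and must not be driven down to its stop. Leave the other things on the worktop where they are.

Things in the scene. Friction and masses are not known exactly. Their poses are not given: they have to be found in the camera images.
- press: Jar press, fixed: grey base plate 130 x 410 x 10 mm, steel rail along it, aluminium column (26 x 52 mm, front face 57 mm from the press axis on the +x side) with an arm at the top. Origin on the press axis at worktop height. z up; y runs along the rail to the end where the carrier waits (rail y -0.115 to +0.285 m); x points to the column, away from the robot. Turned by up to 0.3 rad.
- station (a point): Point on the press axis, 30 mm above the worktop, the height of the carrier's cup floor: the jar's origin comes here when the carrier is in the detent.
- carrier (a joint): Place of the white carrier on the rail, m: 0 at the waiting end, growing along the press's -y; 0.120 in the roller detent (at the rail's robot side) under the press; 0.170 end stop. Starts at 0. The slide drags with 1 N and stays where left; the detent resists from about 15 mm before with about 5 N, either way, draws in over the last 4 mm and centres the carrier when let go.
- push_post (a point): Top centre of the carrier's push post, an upright black block 20 mm (press x) by 16 mm (press y), 28 to 90 mm above the worktop, at the carrier's rear, 120 mm from the jar's axis on the press's +y side. Push it along the rail or pinch it across. The carrier's plate is 70 mm wide, its top 28 mm above the worktop.
- jar: Spice jar with a gold lid, 42 mm diameter, 106 mm tall, 0.11 kg, standing loose in the carrier's cup (inside 45 mm wide, rim 53 mm above the worktop). Origin at the centre of its underside, 30 mm above the worktop; its lid's top is 136 mm above the worktop.
- plunger (a joint): Plunger's downward travel, m: 0 up, 0.042 stop. Its return spring gives 3.5 N + 0.1 N/mm. The foot meets the jar's lid at 0.019; from there its spring adds 2 N + 0.5 N/mm: clamp 9 N, hand's push 16 N at 0.033. The black band round the 13 mm stem under the knob (12 mm tall, 20 mm wide) begins to enter the guide's top at 0.027, is half sunk at 0.033, gone at 0.039.
- knob_top (a point): Centre of the flat top of the black palm knob (56 mm diameter, 18 mm thick), on the press axis, 270 mm above the worktop when up; moves down with the plunger.
- foot: Rubber-faced foot (30 mm diameter) under the guide on the plunger's end, on its own spring; origin on the press axis, the foot's face 155 mm above it.
- salt: White salt shaker, 42 mm diameter, 88 mm tall, standing behind the rail; leave alone. Origin under its centre.
- pepper: Dark pepper shaker, 42 mm diameter, 88 mm tall, standing in front of the press; leave alone. Origin under its centre.
- lemon: Lemon, 71 x 53 x 51 mm, lying in front of the rail; leave alone. Origin under its centre.
- mug: Green and white mug, 86 x 120 x 88 mm, to the left; leave alone.
- brush: Dish brush, 36 x 272 x 62 mm, at the front edge; leave alone.
- guide_top (a point): Centre of the top of the guide, a fixed vertical dark tube 46 mm wide held by the arm on the press axis; its underside is 185 mm, its top 210 mm above the worktop. The stem slides in it.
Mind the look-alikes: they are no part of the job. What is shaped like the jar but orange or pink is not meant.

How it is judged (in metres and radians):
On the way, in this order (a step that is already met when the one before it is completed fails the run):
1. the carrier stands in the detent under the press, let go, with the jar upright and the plunger still up (value of joint carrier between 0.117 and 0.123 m and horizontal distance between jar and station below 0.006 m and angle between jar's own z axis and vertical below 0.08 rad and value of joint plunger below 0.005 m and contact force between each of the fingers, the arm and carrier below 0.3 N), for 0.3 s.
2. the plunger is held in the band, clamping the jar's lid, for 3 s (value of joint carrier between 0.117 and 0.123 m and horizontal distance between jar and station below 0.006 m and angle between jar's own z axis and vertical below 0.08 rad and value of joint plunger between 0.027 and 0.039 m and contact force between foot and jar between 5.5 and 12.5 N and contact force between any of the fingers, the arm and plunger above 5 N), for 3 s.
At the end, for the whole second after the job is handed in: The robot is still pressing the knob: plunger travel 27 to 39 mm (part of the black band above the guide's top, part in it), the foot clamping the jar's lid with 5.5 to 12.5 N; carrier within 3 mm of the detent, the jar upright in its cup within 6 mm of the press axis (all of step 2 and linear speed of jar below 0.02 m/s); the arm keeps its last pose, push and grip.
It fails at once if the plunger is driven to its stop (value of joint plunger above 0.041 m).
It fails at once if the jar is tipped or lifted out (angle between jar's own z axis and vertical above 0.3 rad or height (world z) of jar above 0.05 m).
It fails at once if the salt, pepper, lemon, mug or brush is moved more than 30 mm (distance of any of salt, pepper, lemon, mug, brush from where it was at the start of the episode above 0.03 m).
It also fails if it takes over 54 s, if anything falls off the work surface, if the arm or the gripper's body presses on something with over 40 N, if the wrist force passes 120 N, or if a joint passes its speed limit or range.

ROBOT

A 6-joint arm with a two-finger parallel gripper is mounted at the origin on a cart in front of the work surface, level with it; the furniture and walls round the work are solid. World frame = base frame: x ahead of the robot, y to its left, z up, the work surface at z = 0. Lengths are in mm, angles in rad, forces in N, time in s.
With the tool pointing down it reaches from about 275 to 850 mm from the base axis. Payload 5.2 kg.
Tool frame: the origin (TCP) lies between the finger pads; the fingertips stand 14 mm ahead of it and the grasp point (between the pads) lies 5 mm behind it; z points along the fingers, y is the line along which they close (so a half turn about z gives the same grasp; the last joint's range is limited). The gripper opens to 85 mm and grips with 20 to 120 N. Pads are 22 mm wide; open, the fingers measure 114 mm over their backs; the gripper's body (76 mm by 85 mm) begins 54 mm behind the grasp point. The pads swing forward as they close: fully open they stand 13 mm farther back than shut.
Start: joints at [-1.409, 0.259, 1.535, -0, 1.348, -0.203], TCP at [196.24, -513.804, 206.41] pointing down, gripper open.
Joint ranges: [-3.14, 3.14], [-0.91, 2.08], [0.19, 2.58], [-1.22, 4.36], [0.22, 2.71], [-3.12, 3.12]. Speed limits (rad/s): [2.57, 2.57, 3.14, 3.14, 3.14, 3.14].

INTERFACE

Orientations are given as a rotation vector (axis times angle).
In Python, from cell import status, optics, sign_off, models gives the robot as it stands.
- The arm moves only by the tool move_arm, never from a script. Its arguments are lists of equal length, an entry for each row: "xyz": the shift along the tool's x, y, z in cm, a list of three; "angular": the turn, a rotation vector about the tool's x, y, z in rad, a list of three; "jaw": the opening, from 0 (shut) to 1 (fully open). A call has 1 to 20 rows; each row is the pose to reach, as a shift and turn from the pose commanded when the call began, along the tool's axes at that moment; what a row does not reach only later rows make up. A row lasts 1/10 s, in which the tool goes at most 50 mm and 8.59 degrees, less where a joint would pass 70% of its speed; a pose out of reach is approached as far as the arm can. A call with a gripper value outside its range is refused whole. The fingers move at their own pace and stop on an object; the grip force is fixed at half the most. Time passes only in rows, so rows that repeat a pose let the fingers close. It gives the time, the measured TCP pose, the force, the opening and the grip force at its end, in the units of the state.
- status.get_state(): the state, without advancing time (a new reading comes with each control period).
- optics.get_image(name): name is "scene" or "top" or "wrist"; returns the picture (384x512x3 uint8, red, green, blue); there is no depth.
- optics.camera_info(name): a dict with "fovy" (degrees; the focal length in pixels is half the picture's height over the tangent of half this angle, whatever the lens; pixels are square), "cx", "cy" (the principal point, pixels), "world_to_cam" (4x4, takes a point from world to camera coordinates). Camera axes: x right, y up, looking along -z (the intrinsics and any distortion apply to the point x, -y, -z); pixel columns grow to the right and rows downward; lengths in mm; the calibration is good to about 2 mm. A picture is of the moment at which its call begins: read the wrist's pose just before it. camera_info takes no time and is no camera call; for the wrist camera it gives the pose at the moment of the call.
- sign_off(): hands the job in; it is judged then, once.
Trained networks look in the newest picture that a camera, given by its name, has taken for a name from the list of things; names that differ only in an ending like _2 or _b are one class to them, and where a whole thing is asked for, a point or a joint stands for the part that bears it (a point fixed in the world has none). Each returns a list of dicts, best first, with "p" (0 to 1); they miss things now and then, are a little off and sometimes report something else, mostly with a low value. They report only what shows in the picture. A call takes as long as a camera call. They do not tell look-alikes from the thing itself.
- models.search_frame(camera, query): "at" ([x, y, z] in mm, in world coordinates, good to about 4 mm: the middle of the surface that is visible of it).
- models.masks_of(camera, query): "region" (384x512 bool, what is visible of it).
- models.mark_of(camera, query): "at" ([x, y, z] in mm, in world coordinates, good to about 4 mm: a listed point, or the origin of a listed thing).
The state is a dict: "time_s": time; "joints": joint angles; "qd": joint speeds; "joint_torque": joint torques, N m; "tool_pos": TCP position; "orientation": TCP orientation; "force": force on the tool from outside, world axes, zero at the start; "wrist_torque": the same for the moment, N m; "finger_gap": finger opening in mm; "finger_force": force on a finger pad.
Only numpy, scipy, OpenCV 4.12 (cv2) and the standard library are available. Lean on these libraries where they do the work, as an engineer would, in place of code of your own. Each camera call takes 0.05 s, during which the arm holds its last target. There are 200 camera calls.

## Working session

There is one attempt and no reset: what is moved stays moved. The work goes in short steps, Python scripts to look and compute and a tool call to move; the robot and the scene stay as the last step left them, time stands still between calls to the robot, and variables do not carry over. Pictures are saved under pics/ and viewed, at most 10 in all, crops included, and the job is handed in when it is done.

Besides the shell and the picture viewer there is one more tool, called after "Call:" as name(argument=value, ...), one argument or row to a line, values as JSON. move_arm: Moves the arm, as the interface text tells. Its arguments: {"type":"object","properties":{"xyz":{"type":"array"},"angular":{"type":"array"},"jaw":{"type":"array"}},"required":["xyz","angular","jaw"]}

```bash
mkdir -p pics; python3 - <<'E'
from cell import status, optics, models
import cv2, numpy as np
s=status.get_state(); print(s['time_s'],s['tool_pos'],s['orientation'],s['force'],s['finger_gap'])
ims=[]
for c in ['scene','top']:
    im=optics.get_image(c); cv2.imwrite(f'pics/{c}0.png',im[:,:,::-1])
    for q in ['push_post','knob_top','guide_top','jar','press','station','lemon','pepper','salt','mug']:
        r=models.mark_of(c,q); print(c,q,[(np.round(d['at']).tolist(),round(d['p'],2)) for d in r[:3]])
E
```

```text
0.0 [ 196.14064509 -513.23505967  205.58335007] [-3.08769322e+00 -5.69484484e-01 -5.48128161e-05] [-0.21824444  0.24429819  0.50334857] 85.31853715606141
scene push_post [([497.0, 60.0, 92.0], 0.81)]
scene knob_top [([548.0, -176.0, 267.0], 0.58), ([526.0, -60.0, 29.0], 0.47)]
scene guide_top [([551.0, -176.0, 209.0], 0.95), ([683.0, 330.0, -0.0], 0.31)]
scene jar [([385.0, 77.0, -1.0], 0.88), ([348.0, -16.0, 3.0], 0.81), ([721.0, -62.0, -0.0], 0.74)]
scene press [([546.0, -173.0, -1.0], 0.96)]
scene station [([553.0, -176.0, 30.0], 0.65), ([399.0, -149.0, -2.0], 0.55)]
scene lemon [([403.0, -148.0, -4.0], 0.66)]
scene pepper [([551.0, -172.0, 208.0], 0.6), ([450.0, -242.0, -2.0], 0.56)]
scene salt [([550.0, -175.0, 208.0], 0.57)]
scene mug [([688.0, 329.0, 2.0], 0.73)]
top push_post [([495.0, 58.0, 92.0], 0.82)]
top knob_top [([548.0, -179.0, 267.0], 0.68), ([549.0, -177.0, -3.0], 0.27)]
top guide_top [([552.0, -178.0, 208.0], 0.78)]
top jar [([717.0, -60.0, 3.0], 0.78), ([387.0, 76.0, 7.0], 0.66), ([528.0, -57.0, 33.0], 0.58)]
top press [([546.0, -181.0, -0.0], 0.92)]
top station [([550.0, -176.0, 30.0], 0.94)]
top lemon [([405.0, -144.0, 4.0], 0.52)]
top pepper [([449.0, -244.0, 3.0], 0.76)]
top salt [([648.0, 11.0, 0.0], 0.71)]
top mug [([688.0, 332.0, 4.0], 0.91)]
```

```bash
ls; cat *.md 2>/dev/null | head -50
```

```text
pics
```

View pics/scene0.png

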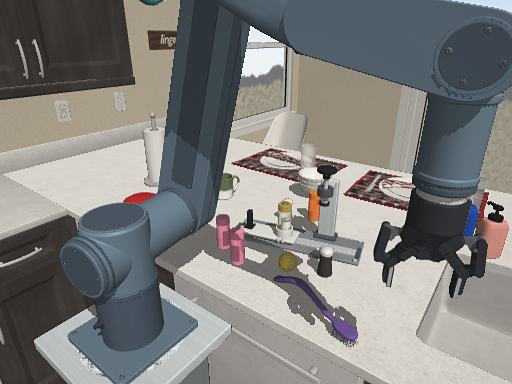

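View pics/top0.png

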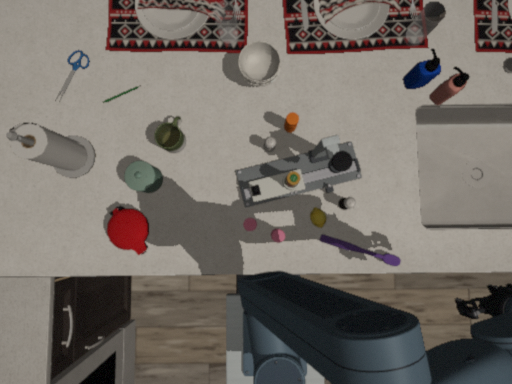

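The pictures and networks agree. The press axis is at about (550, -177), the post at (496, 59) and the jar at (527, -59), which puts the yaw near 0.22. In the top view the jar is at px (293,178), the post at (256,190) and the knob at (340,160). I'll move above the post with the jaws across the rail.

Call:
move_arm(
  xyz=[
    [48.4, -42.8, 3.0],
    [48.4, -42.8, 3.0],
    [48.4, -42.8, 3.0],
    [48.4, -42.8, 3.0],
    [48.4, -42.8, 3.0],
    [48.4, -42.8, 3.0],
    [48.4, -42.8, 3.0],
    [48.4, -42.8, 3.0],
    [48.4, -42.8, 3.0],
    [48.4, -42.8, 3.0],
    [48.4, -42.8, 3.0],
    [48.4, -42.8, 3.0],
    [48.4, -42.8, 3.0],
    [48.4, -42.8, 3.0],
    [48.4, -42.8, 3.0],
    [48.4, -42.8, 3.0],
    [48.4, -42.8, 3.0],
    [48.4, -42.8, 3.0],
  ],
  angular=[
    [0, 0, -1.43],
    [0, 0, -1.43],
    [0, 0, -1.43],
    [0, 0, -1.43],
    [0, 0, -1.43],
    [0, 0, -1.43],
    [0, 0, -1.43],
    [0, 0, -1.43],
    [0, 0, -1.43],
    [0, 0, -1.43],
    [0, 0, -1.43],
    [0, 0, -1.43],
    [0, 0, -1.43],
    [0, 0, -1.43],
    [0, 0, -1.43],
    [0, 0, -1.43],
    [0, 0, -1.43],
    [0, 0, -1.43],
  ],
  jaw=[0.7, 0.7, 0.7, 0.7, 0.7, 0.7, 0.7, 0.7, 0.7, 0.7, 0.7, 0.7, 0.7, 0.7, 0.7, 0.7, 0.7, 0.7],
)

```text
time_s: 2.9
tool_pos: [495.5, 57.4, 176.6]
orientation: [1.962, 2.453, 0.0]
force: [0.2, 1.0, -0.6]
finger_gap: 59.8
finger_force: 0.0
```

```bash
cat > h.py <<'E'
from cell import status, optics, models, sign_off
import cv2, numpy as np
from scipy.spatial.transform import Rotation as R
def st():
    s=status.get_state(); M=R.from_rotvec(s['orientation']).as_matrix()
    print('t',s['time_s'],'pos',np.round(s['tool_pos'],1),'F',np.round(s['force'],1),'gap',round(s['finger_gap'],1),'ff',np.round(s['finger_force'],1)); print(np.round(M,3))
    return np.array(s['tool_pos']),M
def find(c,*qs):
    for q in qs:
        r=models.mark_of(c,q); print(c,q,[(np.round(d['at'],1).tolist(),round(d['p'],2)) for d in r[:2]])
def shot(c,n):
    im=optics.get_image(c); cv2.imwrite(f'pics/{n}.png',np.ascontiguousarray(im[:,:,::-1])); return im
E
python3 - <<'E'
from h import *
st(); shot('wrist','w1'); find('wrist','push_post','jar','salt'); shot('top','t1'); find('top','push_post','knob_top','jar','press'); shot('scene','s1'); find('scene','push_post','knob_top')
E
```

```text
t 2.9 pos [495.5  57.4 176.6] F [ 0.2  1.  -0.6] gap 59.8 ff 0.0
[[-0.22   0.976  0.   ]
 [ 0.976  0.22  -0.   ]
 [-0.     0.    -1.   ]]
wrist push_post [([496.7, 54.4, 93.6], 0.65)]
wrist jar [([344.2, -9.8, 0.8], 0.95), ([385.5, 81.0, -3.1], 0.91)]
wrist salt [([650.2, 11.8, -4.1], 0.76), ([524.3, -60.3, 28.9], 0.38)]
top push_post [([494.8, 56.6, 92.2], 0.76)]
top knob_top [([550.3, -178.4, 268.0], 0.91), ([686.6, 330.9, -0.7], 0.25)]
top jar [([383.0, 75.4, 3.3], 0.71), ([525.9, -60.2, 31.7], 0.69)]
top press [([547.1, -179.8, 1.0], 0.82), ([687.0, 332.8, 1.7], 0.48)]
scene push_post [([499.2, 57.8, 88.3], 0.91)]
scene knob_top [([550.4, -174.1, 267.0], 0.81)]
```

View pics/w1.png

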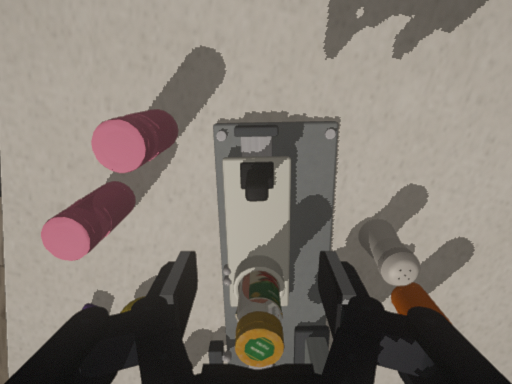

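The wrist view shows the black post at px (257,177), centred between the jaws, with the plate edges parallel to the approach, so the yaw of 0.222 is right. I'll descend and pinch.

Call:
move_arm(
  xyz=[
    [0, 0, 4],
    [0, 0, 8],
    [0, 0, 11],
    [0, 0, 11],
    [0, 0, 11],
    [0, 0, 11],
    [0, 0, 11],
    [0, 0, 11],
    [0, 0, 11],
    [0, 0, 11],
    [0, 0, 11],
  ],
  angular=[
    [0, 0, 0],
    [0, 0, 0],
    [0, 0, 0],
    [0, 0, 0],
    [0, 0, 0],
    [0, 0, 0],
    [0, 0, 0],
    [0, 0, 0],
    [0, 0, 0],
    [0, 0, 0],
    [0, 0, 0],
  ],
  jaw=[0.7, 0.7, 0.7, 0.7, 0.7, 0.1, 0.1, 0.1, 0.1, 0.1, 0.1],
)

```text
time_s: 4.6
tool_pos: [495.8, 58.7, 66.6]
orientation: [1.959, 2.456, 0.0]
force: [1.3, -0.7, -0.2]
finger_gap: 8.8
finger_force: 0.0
```

```bash
python3 - <<'E'
from h import *
st(); shot('wrist','w2'); find('wrist','push_post'); shot('scene','s2'); find('scene','push_post'); shot('top','t2'); find('top','push_post','jar')
im=cv2.imread('pics/s2.png')[170:280,190:380]
cv2.imwrite('pics/c2.png',np.hstack([cv2.imread('pics/w2.png')[:, :],cv2.resize(im,(280,384)) ]))
E
```

```text
t 4.6 pos [495.8  58.7  66.6] F [ 1.3 -0.7 -0.2] gap 8.8 ff 0.0
[[-0.222  0.975  0.   ]
 [ 0.975  0.222 -0.   ]
 [-0.     0.    -1.   ]]
wrist push_post [([494.1, 55.0, 92.3], 0.58)]
scene push_post [([402.2, -146.1, -1.8], 0.39)]
top push_post [([494.4, 58.1, 91.2], 0.75)]
top jar [([718.2, -60.4, 4.6], 0.76), ([387.5, 76.6, 4.6], 0.55)]
```

View pics/c2.png

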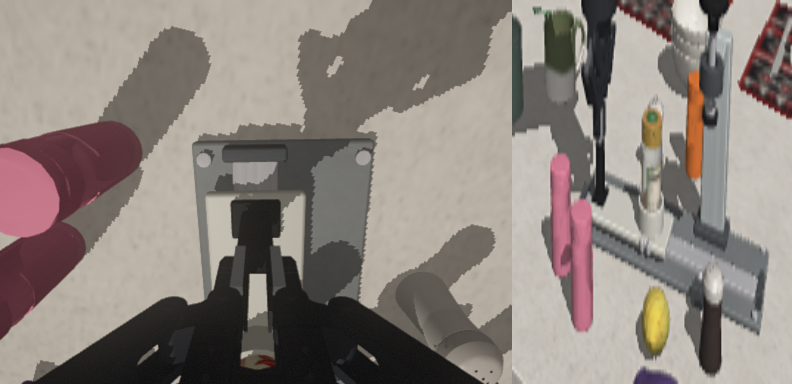

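```bash
python3 - <<'E'
from h import *
p,M=st(); c=optics.camera_info('wrist'); print({k:v for k,v in c.items() if k!='world_to_cam'})
T=np.array(c['world_to_cam']); f=192/np.tan(np.radians(c['fovy']/2))
def px(P):
    q=T[:3,:3]@P+T[:3,3]; return np.round([c['cx']+f*q[0]/-q[2], c['cy']+f*-q[1]/-q[2]])
def ray(u,v,z):
    d=T[:3,:3].T@np.array([(u-c['cx'])/f,-(v-c['cy'])/f,-1]); o=-T[:3,:3].T@T[:3,3]; return np.round(o+d*(z-o[2])/d[2],1)
print('cam',-T[:3,:3].T@T[:3,3])
print('tcp',px(p),'tip',px(p+14*M[:,2]),'post model top',px(np.array([496,58,90.])))
for uv in [(232,200),(280,200),(256,203),(256,236)]: print(uv,ray(*uv,90),ray(*uv,28))
print('plate end', ray(283,140,10))
E
```

```text
t 4.95 pos [495.7  58.7  66.4] F [-0.2 -0.1 -0.9] gap 8.5 ff 0.0
[[-0.222  0.975 -0.   ]
 [ 0.975  0.222  0.   ]
 [ 0.    -0.    -1.   ]]
{'fovy': 62.0244860389355, 'cx': 257.3344570384319, 'cy': 196.6558088992318}
cam [477.68345503 140.01590874 234.00843262]
tcp [256. 239.] tip [257. 228.] post model top [257. 261.]
(232, 200) [477.2  87.5  90. ] [477.   64.9  28. ]
(280, 200) [499.6  92.6  90. ] [509.   72.2  28. ]
(256, 203) [488.7  88.6  90. ] [493.5  66.4  28. ]
(256, 236) [492.6  71.5  90. ] [499.  42.  28.]
plate end [502.9 109.9  10. ]
```

```bash
python3 - <<'E'
import cv2,numpy as np
a=cv2.imread('pics/w1.png')[110:260,190:340]; b=cv2.imread('pics/w2.png')[180:330,180:330]
o=np.hstack([cv2.resize(i,(400,400),interpolation=cv2.INTER_NEAREST) for i in(a,b)])
cv2.imwrite('pics/z2.png',np.clip(255*(o/255.)**0.5,0,255).astype(np.uint8))
E
```

```text
(no output)
```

View pics/z2.png

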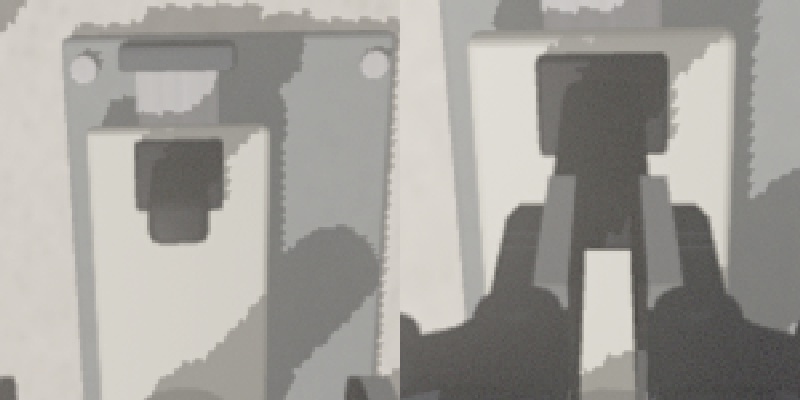

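```bash
python3 - <<'E'
from h import *
p,M=st(); c=optics.camera_info('wrist'); print([k for k in c])
T=np.array(c['world_to_cam']); f=192/np.tan(np.radians(c['fovy']/2))
def px(P,dz=0):
    q=T[:3,:3]@(np.array(P,float)-[0,0,dz]-([.3,1.3,0] if 0 else 0))+T[:3,3]; return np.round([c['cx']+f*q[0]/-q[2], c['cy']+f*-q[1]/-q[2]])
A=np.array([550,-177.]);ex=np.array([.975,.222]);ey=np.array([-.222,.975])
W=lambda x,y,z: np.r_[A+x*ex+y*ey,z]
print('post top corners w2',[px(W(x,y,90)).tolist() for x in(-10,10) for y in(232,248)],'bottom',[px(W(x,y,28)).tolist() for x in(-10,10) for y in(232,248)])
print('post top corners w1',[px(W(x,y,90),-110).tolist() for x in(-10,10) for y in(232,248)],'bottom',[px(W(x,y,28),-110).tolist() for x in(-10,10) for y in(232,248)])
print('plate end w2',[px(W(x,y,10)).tolist() for x in(-42,0,42,88) for y in(285,290)])
for z in (14,5,-5,-20):
  print(z,[px(p+M@np.array([a,b,z])).tolist() for a in(11,-11) for b in(-4.4,4.4)])
E
```

```text
t 4.95 pos [495.7  58.7  66.4] F [-0.2 -0.1 -0.9] gap 8.5 ff 0.0
[[-0.222  0.975 -0.   ]
 [ 0.975  0.222  0.   ]
 [ 0.    -0.    -1.   ]]
['fovy', 'cx', 'cy', 'world_to_cam']
post top corners w2 [[238.0, 276.0], [238.0, 249.0], [277.0, 276.0], [277.0, 249.0]] bottom [[243.0, 227.0], [243.0, 206.0], [272.0, 227.0], [272.0, 206.0]]
post top corners w1 [[207.0, 591.0], [202.0, 543.0], [309.0, 591.0], [314.0, 543.0]] bottom [[231.0, 347.0], [230.0, 312.0], [284.0, 347.0], [285.0, 312.0]]
plate end w2 [[198.0, 147.0], [197.0, 140.0], [258.0, 147.0], [258.0, 140.0], [317.0, 147.0], [318.0, 140.0], [383.0, 147.0], [383.0, 140.0]]
14 [[249.0, 212.0], [264.0, 212.0], [250.0, 244.0], [264.0, 244.0]]
5 [[249.0, 218.0], [264.0, 218.0], [249.0, 251.0], [264.0, 251.0]]
-5 [[249.0, 225.0], [264.0, 225.0], [249.0, 260.0], [264.0, 260.0]]
-20 [[248.0, 237.0], [265.0, 237.0], [248.0, 274.0], [265.0, 274.0]]
```

```bash
python3 - <<'E'
from h import *
c=optics.camera_info('wrist')
T=np.array(c['world_to_cam']); f=192/np.tan(np.radians(c['fovy']/2))
d1=np.array([-.2,-1.3,110.2])
def px(P,d=0):
    q=T[:3,:3]@(np.array(P,float)-d)+T[:3,3]; return np.round([c['cx']+f*q[0]/-q[2], c['cy']+f*-q[1]/-q[2]]).tolist()
A=np.array([550,-177.]);ex=np.array([.975,.222]);ey=np.array([-.222,.975])
W=lambda x,y,z: np.r_[A+x*ex+y*ey,z]
for n,d in(('w1',d1),('w2',0)):
  for z in (28,45,60,90): print(n,z,[px(W(x,y,z),d) for x in(-10,10) for y in(232,248)])
E
```

```text
w1 28 [[248.0, 181.0], [248.0, 166.0], [268.0, 181.0], [268.0, 166.0]]
w1 45 [[248.0, 186.0], [248.0, 170.0], [268.0, 186.0], [268.0, 170.0]]
w1 60 [[247.0, 191.0], [247.0, 174.0], [269.0, 191.0], [269.0, 174.0]]
w1 90 [[246.0, 202.0], [246.0, 184.0], [270.0, 202.0], [270.0, 184.0]]
w2 28 [[243.0, 227.0], [243.0, 206.0], [272.0, 227.0], [272.0, 206.0]]
w2 45 [[242.0, 238.0], [242.0, 215.0], [273.0, 238.0], [273.0, 215.0]]
w2 60 [[241.0, 249.0], [241.0, 224.0], [274.0, 249.0], [274.0, 224.0]]
w2 90 [[238.0, 276.0], [238.0, 249.0], [277.0, 276.0], [277.0, 249.0]]
```

Call:
move_arm(
  xyz=[
    [0, 0, 0],
    [0, 0, 0],
    [0, 0, 0],
    [0, 0, 0],
    [0, 0, 0],
  ],
  angular=[
    [0, 0, 0],
    [0, 0, 0],
    [0, 0, 0],
    [0, 0, 0],
    [0, 0, 0],
  ],
  jaw=[0.6, 0.6, 0.6, 0.6, 0.6],
)

```text
time_s: 5.45
tool_pos: [495.7, 58.7, 66.4]
orientation: [1.959, 2.456, 0.0]
force: [0.0, 0.4, 0.5]
finger_gap: 51.6
finger_force: 0.0
```

```bash
python3 - <<'E'
from h import *
st(); a=shot('wrist','w3')[150:330,165:345,::-1]
b=shot('scene','s3')[170:250,210:290,::-1]; find('wrist','push_post')
o=np.hstack([cv2.resize(i,(400,400),interpolation=cv2.INTER_NEAREST) for i in(a,b)])
cv2.imwrite('pics/z3.png',np.clip(255*(o/255.)**0.5,0,255).astype(np.uint8))
E
```

```text
t 5.45 pos [495.7  58.7  66.4] F [0.  0.4 0.5] gap 51.6 ff 0.0
[[-0.222  0.975  0.   ]
 [ 0.975  0.222  0.   ]
 [ 0.     0.    -1.   ]]
wrist push_post [([496.5, 59.9, 91.3], 0.66)]
```

View pics/z3.png

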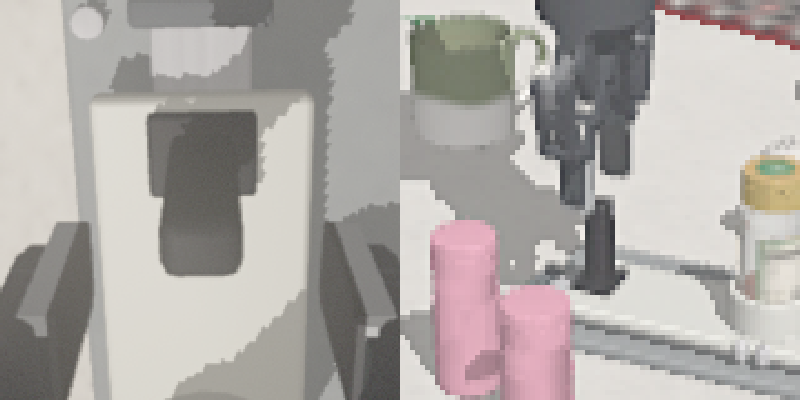

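```bash
python3 - <<'E'
from h import *
p,M=st()
for cam in('scene','wrist'):
  c=optics.camera_info(cam); T=np.array(c['world_to_cam']); f=192/np.tan(np.radians(c['fovy']/2))
  def px(P):
    q=T[:3,:3]@np.array(P,float)+T[:3,3]; return np.round([c['cx']+f*q[0]/-q[2], c['cy']+f*-q[1]/-q[2]],1).tolist()
  print(cam,'post top',px([496,58,90]),'foot',px([496,58,28]))
  for z in(14,0,-20,-40): print(z,[px(p+M@np.array([0,b,z])) for b in(-26,26)])
  print('jarlid',px([527,-59,136]),'knob',px([550,-177,270]))
E
```

```text
t 5.6 pos [495.7  58.7  66.4] F [-0.5 -0.3 -0.1] gap 51.2 ff 0.0
[[-0.222  0.975 -0.   ]
 [ 0.975  0.222 -0.   ]
 [ 0.    -0.    -1.   ]]
scene post top [249.1, 209.1] foot [249.3, 225.7]
14 [[245.6, 222.7], [252.3, 215.9]]
0 [[245.5, 218.9], [252.2, 212.2]]
-20 [[245.4, 213.4], [252.2, 206.8]]
-40 [[245.3, 207.8], [252.1, 201.4]]
jarlid [284.9, 202.3] knob [326.4, 167.0]
wrist post top [256.6, 260.6] foot [256.8, 214.8]
14 [[214.7, 228.5], [298.3, 228.5]]
0 [[211.7, 238.6], [301.2, 238.5]]
-20 [[206.5, 255.7], [306.1, 255.7]]
-40 [[200.0, 277.3], [312.4, 277.3]]
jarlid [265.1, 521.6] knob [257.8, 1621.5]
```

The post is intact. In the scene view the finger tips sit at its top edge, so the tips reach about 30 mm less far than the listed geometry says. I'll descend 25 mm, which is safe under either reading, and close again.

Call:
move_arm(
  xyz=[
    [0, 0, 1],
    [0, 0, 2],
    [0, 0, 2.5],
    [0, 0, 2.5],
    [0, 0, 2.5],
    [0, 0, 2.5],
    [0, 0, 2.5],
    [0, 0, 2.5],
    [0, 0, 2.5],
  ],
  angular=[
    [0, 0, 0],
    [0, 0, 0],
    [0, 0, 0],
    [0, 0, 0],
    [0, 0, 0],
    [0, 0, 0],
    [0, 0, 0],
    [0, 0, 0],
    [0, 0, 0],
  ],
  jaw=[0.6, 0.6, 0.6, 0.6, 0.1, 0.1, 0.1, 0.1, 0.1],
)

```text
time_s: 6.5
tool_pos: [494.5, 58.4, 41.8]
orientation: [-1.957, -2.456, 0.003]
force: [-4.6, -1.8, 5.3]
finger_gap: 18.8
finger_force: 58.8
```

```bash
python3 - <<'E'
from h import *
st(); a=shot('wrist','w4')[150:330,165:345,::-1]
b=shot('scene','s4')[170:250,210:290,::-1]; find('wrist','push_post')
o=np.hstack([cv2.resize(i,(400,400),interpolation=cv2.INTER_NEAREST) for i in(a,b)])
cv2.imwrite('pics/z4.png',np.clip(255*(o/255.)**0.5,0,255).astype(np.uint8))
E
```

```text
t 6.5 pos [494.5  58.4  41.8] F [-4.6 -1.8  5.3] gap 18.8 ff 58.8
[[-0.223  0.975 -0.002]
 [ 0.975  0.223 -0.001]
 [-0.    -0.002 -1.   ]]
wrist push_post [([494.9, 59.8, 93.0], 0.63)]
```

View pics/z4.png

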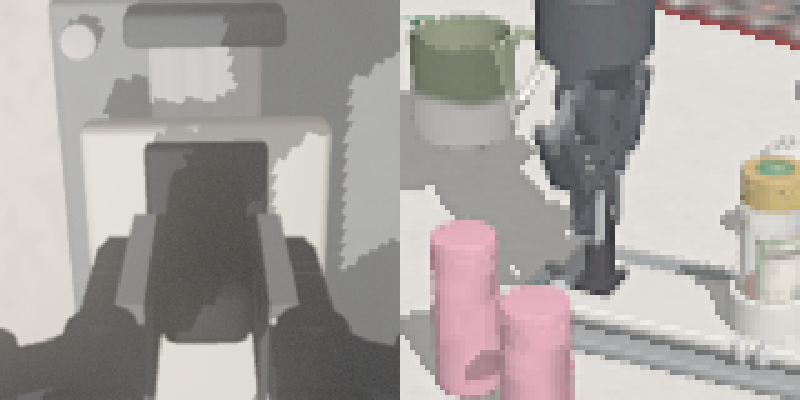

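Gripped: gap 18.8 mm, 58.8 N, with the pads astride the post. Sliding 120 mm toward the press.

Call:
move_arm(
  xyz=[
    [-0.8, 0, 0],
    [-1.6, 0, 0],
    [-2.4, 0, 0],
    [-3.2, 0, 0],
    [-4, 0, 0],
    [-4.8, 0, 0],
    [-5.6, 0, 0],
    [-6.4, 0, 0],
    [-7.2, 0, 0],
    [-8, 0, 0],
    [-8.8, 0, 0],
    [-9.6, 0, 0],
    [-10.3, 0, 0],
    [-10.9, 0, 0],
    [-11.4, 0, 0],
    [-11.7, 0, 0],
    [-12.0, 0, 0],
    [-12.0, 0, 0],
    [-12.0, 0, 0],
    [-12.0, 0, 0],
  ],
  angular=[
    [0, 0, 0],
    [0, 0, 0],
    [0, 0, 0],
    [0, 0, 0],
    [0, 0, 0],
    [0, 0, 0],
    [0, 0, 0],
    [0, 0, 0],
    [0, 0, 0],
    [0, 0, 0],
    [0, 0, 0],
    [0, 0, 0],
    [0, 0, 0],
    [0, 0, 0],
    [0, 0, 0],
    [0, 0, 0],
    [0, 0, 0],
    [0, 0, 0],
    [0, 0, 0],
    [0, 0, 0],
  ],
  jaw=[0.1, 0.1, 0.1, 0.1, 0.1, 0.1, 0.1, 0.1, 0.1, 0.1, 0.1, 0.1, 0.1, 0.1, 0.1, 0.1, 0.1, 0.1, 0.1, 0.1],
)

```text
time_s: 8.65
tool_pos: [523.0, -58.4, 41.8]
orientation: [1.958, 2.455, 0.001]
force: [0.1, 1.1, 5.5]
finger_gap: 19.0
finger_force: 58.9
```

Moved 120.2 mm with little force left. Release and rise.

Call:
move_arm(
  xyz=[
    [0, 0, 0],
    [0, 0, 0],
    [0, 0, 0],
    [0, 0, 0],
    [0, 0, 0],
    [0, 0, -3],
    [0, 0, -6],
    [0, 0, -10],
    [0, 0, -15],
    [0, 0, -20],
    [0, 0, -25],
    [0, 0, -28],
    [0, 0, -28],
    [0, 0, -28],
    [0, 0, -28],
  ],
  angular=[
    [0, 0, 0],
    [0, 0, 0],
    [0, 0, 0],
    [0, 0, 0],
    [0, 0, 0],
    [0, 0, 0],
    [0, 0, 0],
    [0, 0, 0],
    [0, 0, 0],
    [0, 0, 0],
    [0, 0, 0],
    [0, 0, 0],
    [0, 0, 0],
    [0, 0, 0],
    [0, 0, 0],
  ],
  jaw=[0.6, 0.6, 0.6, 0.6, 0.6, 0.6, 0.6, 0.6, 0.6, 0.6, 0.6, 0.0, 0.0, 0.0, 0.0],
)

```text
time_s: 10.15
tool_pos: [521.6, -58.1, 319.7]
orientation: [-1.957, -2.453, 0.002]
force: [0.8, 0.6, -0.2]
finger_gap: 0.2
finger_force: 0.0
```

```bash
python3 - <<'E'
from h import *
p,M=st(); shot('wrist','w5'); find('wrist','knob_top','push_post','jar','guide_top'); shot('scene','s5');find('scene','knob_top','push_post','jar','guide_top'); shot('top','t5');find('top','knob_top','push_post','jar')
o=np.hstack([cv2.resize(cv2.imread('pics/s5.png')[130:280,210:385],(400,343)),cv2.resize(cv2.imread('pics/w5.png'),(400,300),interpolation=cv2.INTER_AREA)[:343] if 0 else cv2.copyMakeBorder(cv2.resize(cv2.imread('pics/w5.png'),(400,300)),0,43,0,0,0)])
cv2.imwrite('pics/z5.png',o)
E
```

```text
t 10.15 pos [521.6 -58.1 319.7] F [ 0.8  0.6 -0.2] gap 0.2 ff 0.0
[[-0.222  0.975 -0.003]
 [ 0.975  0.222  0.001]
 [ 0.002 -0.003 -1.   ]]
wrist knob_top [([550.1, -170.4, 269.0], 0.7)]
wrist push_post [([522.6, -59.9, 91.9], 0.66)]
wrist jar [([384.8, 80.9, -0.8], 0.85), ([551.6, -177.7, 32.1], 0.76)]
wrist guide_top [([402.6, -147.0, -2.2], 0.49)]
scene knob_top [([400.7, -147.4, -3.5], 0.7), ([546.6, -175.0, 269.3], 0.51)]
scene push_post [([526.6, -58.1, 87.8], 0.64)]
scene jar [([556.8, -176.9, 32.3], 0.69), ([385.0, 79.0, 0.8], 0.69)]
scene guide_top [([553.7, -176.2, 210.3], 0.69)]
top knob_top [([546.6, -178.2, 265.7], 0.58)]
top push_post [([523.2, -60.2, 91.4], 0.79)]
top jar [([715.1, -61.1, 1.2], 0.5), ([348.7, -11.8, 0.8], 0.47)]
```

View pics/z5.png

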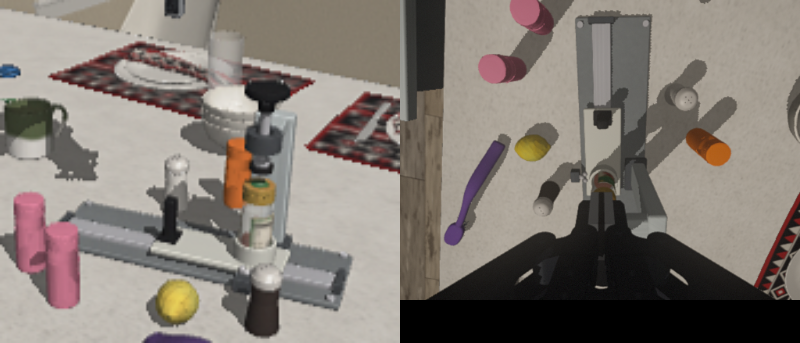

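The scene view shows the jar standing in its cup under the foot, with the knob up at px (326,168) and the post at x = 522. The other things have not moved. Moving the shut fingers over the knob.

Call:
move_arm(
  xyz=[
    [-4, 0, 0],
    [-8, 0, 0],
    [-12.1, 0, 0],
    [-12.1, 0, 0],
    [-12.1, 0, 1.2],
    [-12.1, 0, 2.4],
    [-12.1, 0, 2.4],
    [-12.1, 0, 2.4],
    [-12.1, 0, 2.4],
  ],
  angular=[
    [0, 0, 0],
    [0, 0, 0],
    [0, 0, 0],
    [0, 0, 0],
    [0, 0, 0],
    [0, 0, 0],
    [0, 0, 0],
    [0, 0, 0],
    [0, 0, 0],
  ],
  jaw=[0, 0, 0, 0, 0, 0, 0, 0, 0],
)

```text
time_s: 11.75
tool_pos: [549.4, -175.5, 297.9]
orientation: [1.957, 2.456, 0.0]
force: [-0.9, 0.3, 0.1]
finger_gap: 0.2
finger_force: 0.0
```

```bash
python3 - <<'E'
from h import *
p,M=st(); shot('scene','s6');find('scene','knob_top','push_post','jar','guide_top'); shot('top','t6');find('top','jar','push_post')
shot('wrist','w6'); find('wrist','knob_top')
c=optics.camera_info('scene'); T=np.array(c['world_to_cam']); f=192/np.tan(np.radians(c['fovy']/2))
for P in ([550,-177,270],[550,-177,310],p+14*M[:,2],[550,-177,210]):
    q=T[:3,:3]@np.array(P,float)+T[:3,3]; print(np.round([c['cx']+f*q[0]/-q[2], c['cy']+f*-q[1]/-q[2]],1))
a=cv2.resize(cv2.imread('pics/s6.png')[120:220,290:365],(412,550),interpolation=cv2.INTER_NEAREST)
b=cv2.resize(cv2.imread('pics/w6.png')[192:,128:384],(384,288)); b=cv2.copyMakeBorder(b,0,262,0,0,0)
cv2.imwrite('pics/z6.png',np.hstack([a,b]))
E
```

```text
t 11.75 pos [ 549.4 -175.5  297.9] F [-0.9  0.3  0.1] gap 0.2 ff 0.0
[[-0.223  0.975  0.001]
 [ 0.975  0.223 -0.   ]
 [-0.     0.001 -1.   ]]
scene knob_top [([550.0, -177.7, 266.9], 0.8), ([552.6, -175.1, 208.7], 0.67)]
scene push_post [([526.7, -59.6, 89.0], 0.75), ([555.4, -176.7, 31.2], 0.73)]
scene jar [([384.6, 77.7, 2.1], 0.86), ([718.5, -60.6, 2.3], 0.7)]
scene guide_top [([553.3, -179.2, 210.7], 0.89), ([294.7, -283.6, 0.8], 0.65)]
top jar [([520.4, -60.1, 91.5], 0.58), ([350.4, -11.5, 3.4], 0.56)]
top push_post [([519.3, -60.8, 93.9], 0.67)]
wrist knob_top [([552.0, -171.9, 267.8], 0.67)]
[326.4 167. ]
[327.5 153.3]
[326.2 162.2]
[324.8 186.7]
```

View pics/z6.png

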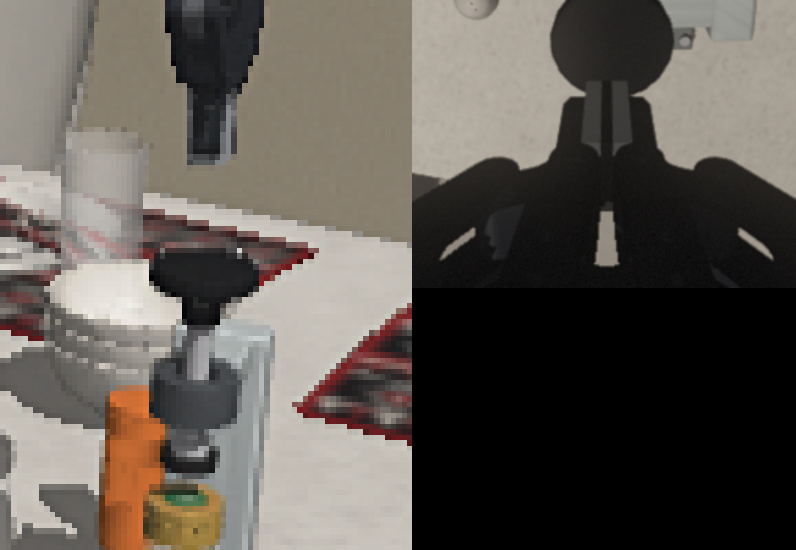

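The tips are about 50 mm above the knob and centred on it. The black stem under the knob is fully visible above the guide. Descending to just above contact, then probing.

Call:
move_arm(
  xyz=[
    [0, 0, 1.5],
    [0, 0, 3],
    [0, 0, 4],
    [0, 0, 4.2],
    [0, 0, 4.4],
    [0, 0, 4.4],
    [0, 0, 4.4],
  ],
  angular=[
    [0, 0, 0],
    [0, 0, 0],
    [0, 0, 0],
    [0, 0, 0],
    [0, 0, 0],
    [0, 0, 0],
    [0, 0, 0],
  ],
  jaw=[0, 0, 0, 0, 0, 0, 0],
)

```text
time_s: 12.95
tool_pos: [549.6, -176.4, 254.1]
orientation: [1.958, 2.455, 0.0]
force: [0.4, 0.1, 0.5]
finger_gap: 0.1
finger_force: 0.0
```

Call:
move_arm(
  xyz=[
    [0, 0, 0.2],
    [0, 0, 0.4],
    [0, 0, 0.6],
    [0, 0, 0.6],
    [0, 0, 0.6],
    [0, 0, 0.6],
  ],
  angular=[
    [0, 0, 0],
    [0, 0, 0],
    [0, 0, 0],
    [0, 0, 0],
    [0, 0, 0],
    [0, 0, 0],
  ],
  jaw=[0, 0, 0, 0, 0, 0],
)

```text
time_s: 13.55
tool_pos: [549.3, -176.3, 247.5]
orientation: [1.959, 2.456, -0.0]
force: [-0.3, 0.1, -0.8]
finger_gap: -0.1
finger_force: 0.0
```

Call:
move_arm(
  xyz=[
    [0, 0, 0.2],
    [0, 0, 0.4],
    [0, 0, 0.4],
    [0, 0, 0.4],
    [0, 0, 0.4],
  ],
  angular=[
    [0, 0, 0],
    [0, 0, 0],
    [0, 0, 0],
    [0, 0, 0],
    [0, 0, 0],
  ],
  jaw=[0, 0, 0, 0, 0],
)

```text
time_s: 14.05
tool_pos: [549.4, -176.4, 243.8]
orientation: [1.959, 2.455, 0.0]
force: [-0.0, -0.5, 4.3]
finger_gap: 0.1
finger_force: 1.8
```

Call:
move_arm(
  xyz=[
    [0, 0, 0.2],
    [0, 0, 0.4],
    [0, 0, 0.4],
    [0, 0, 0.4],
    [0, 0, 0.4],
  ],
  angular=[
    [0, 0, 0],
    [0, 0, 0],
    [0, 0, 0],
    [0, 0, 0],
    [0, 0, 0],
  ],
  jaw=[0, 0, 0, 0, 0],
)

```text
time_s: 14.55
tool_pos: [549.4, -176.4, 239.5]
orientation: [1.959, 2.456, 0.0]
force: [0.2, 0.2, 4.3]
finger_gap: 0.1
finger_force: 2.0
```

Contact was at z ≈ 245.5. I'll press most of the way and then fine-tune by force (16 N).

Call:
move_arm(
  xyz=[
    [0, 0, 0.3],
    [0, 0, 0.6],
    [0, 0, 0.9],
    [0, 0, 1.2],
    [0, 0, 1.5],
    [0, 0, 1.8],
    [0, 0, 2.0],
    [0, 0, 2.2],
    [0, 0, 2.2],
    [0, 0, 2.2],
    [0, 0, 2.2],
    [0, 0, 2.2],
  ],
  angular=[
    [0, 0, 0],
    [0, 0, 0],
    [0, 0, 0],
    [0, 0, 0],
    [0, 0, 0],
    [0, 0, 0],
    [0, 0, 0],
    [0, 0, 0],
    [0, 0, 0],
    [0, 0, 0],
    [0, 0, 0],
    [0, 0, 0],
  ],
  jaw=[0, 0, 0, 0, 0, 0, 0, 0, 0, 0, 0, 0],
)

```text
time_s: 15.75
tool_pos: [549.5, -176.4, 218.7]
orientation: [1.958, 2.454, 0.0]
force: [-1.6, 0.5, 11.3]
finger_gap: 0.2
finger_force: 5.9
```

```bash
python3 - <<'E'
from h import *
F=[];Z=[]
for i in range(4):
    optics.get_image('scene'); s=status.get_state(); F.append(s['force'][2]);Z.append(s['tool_pos'][2])
print(np.round(F,1),np.round(Z,1))
E
```

```text
[11.6 11.5 12.1 12.1] [218.7 218.7 218.7 218.7]
```

At 11.7 N the travel is about 26.3 mm, so 6.5 mm more is needed.

Call:
move_arm(
  xyz=[
    [0, 0, 0.2],
    [0, 0, 0.4],
    [0, 0, 0.55],
    [0, 0, 0.65],
    [0, 0, 0.65],
    [0, 0, 0.65],
    [0, 0, 0.65],
    [0, 0, 0.65],
    [0, 0, 0.65],
    [0, 0, 0.65],
  ],
  angular=[
    [0, 0, 0],
    [0, 0, 0],
    [0, 0, 0],
    [0, 0, 0],
    [0, 0, 0],
    [0, 0, 0],
    [0, 0, 0],
    [0, 0, 0],
    [0, 0, 0],
    [0, 0, 0],
  ],
  jaw=[0, 0, 0, 0, 0, 0, 0, 0, 0, 0],
)

```text
time_s: 16.95
tool_pos: [549.5, -176.4, 212.9]
orientation: [1.958, 2.454, 0.001]
force: [-2.7, 1.1, 15.9]
finger_gap: -0.1
finger_force: 7.6
```

```bash
python3 - <<'E'
from h import *
F=[];Z=[]
for i in range(4):
    shot('scene','s7'); s=status.get_state(); F.append(s['force'][2]);Z.append(s['tool_pos'][2])
print(np.round(F,1),np.round(Z,1)); find('scene','knob_top','jar')
a=cv2.imread('pics/s7.png')[140:250,270:365]
cv2.imwrite('pics/z7.png',cv2.resize(a,(518,600),interpolation=cv2.INTER_NEAREST))
E
```

```text
[15.1 14.9 15.4 14.8] [212.9 212.9 212.9 212.9]
scene knob_top [([548.5, -176.1, 232.2], 0.51), ([294.5, -286.1, -1.9], 0.5)]
scene jar [([386.1, 76.2, 1.5], 0.86), ([553.1, -178.1, 31.3], 0.83)]
```

View pics/z7.png

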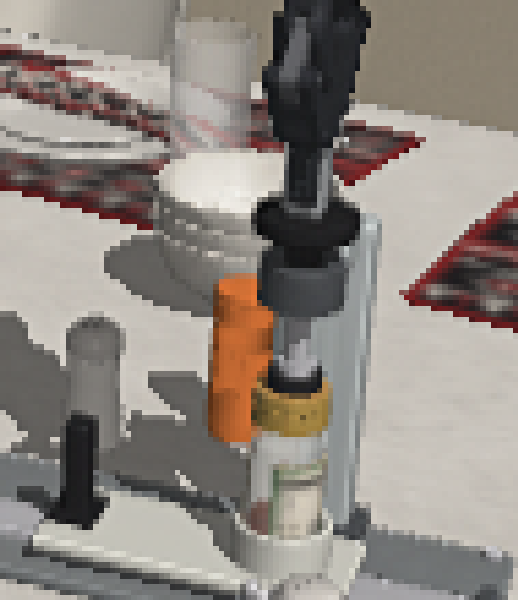

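Call:
move_arm(
  xyz=[
    [0, 0, 0],
    [0, 0, 0],
    [0, 0, 0],
    [0, 0, 0],
    [0, 0, 0],
    [0, 0, 0],
    [0, 0, 0],
    [0, 0, 0],
    [0, 0, 0],
    [0, 0, 0],
    [0, 0, 0],
    [0, 0, 0],
    [0, 0, 0],
    [0, 0, 0],
    [0, 0, 0],
    [0, 0, 0],
    [0, 0, 0],
    [0, 0, 0],
    [0, 0, 0],
    [0, 0, 0],
  ],
  angular=[
    [0, 0, 0],
    [0, 0, 0],
    [0, 0, 0],
    [0, 0, 0],
    [0, 0, 0],
    [0, 0, 0],
    [0, 0, 0],
    [0, 0, 0],
    [0, 0, 0],
    [0, 0, 0],
    [0, 0, 0],
    [0, 0, 0],
    [0, 0, 0],
    [0, 0, 0],
    [0, 0, 0],
    [0, 0, 0],
    [0, 0, 0],
    [0, 0, 0],
    [0, 0, 0],
    [0, 0, 0],
  ],
  jaw=[0, 0, 0, 0, 0, 0, 0, 0, 0, 0, 0, 0, 0, 0, 0, 0, 0, 0, 0, 0],
)

```text
time_s: 19.25
tool_pos: [549.5, -176.4, 212.9]
orientation: [1.958, 2.454, 0.0]
force: [-2.1, 1.0, 14.6]
finger_gap: 0.0
finger_force: 7.6
```

The foot is clamping the gold lid, the knob is down just above the guide, and about 15 N gives roughly 32 mm of travel. I'll hold another 2 s and hand in.

Call:
move_arm(
  xyz=[
    [0, 0, 0],
    [0, 0, 0],
    [0, 0, 0],
    [0, 0, 0],
    [0, 0, 0],
    [0, 0, 0],
    [0, 0, 0],
    [0, 0, 0],
    [0, 0, 0],
    [0, 0, 0],
    [0, 0, 0],
    [0, 0, 0],
    [0, 0, 0],
    [0, 0, 0],
    [0, 0, 0],
    [0, 0, 0],
    [0, 0, 0],
    [0, 0, 0],
    [0, 0, 0],
    [0, 0, 0],
  ],
  angular=[
    [0, 0, 0],
    [0, 0, 0],
    [0, 0, 0],
    [0, 0, 0],
    [0, 0, 0],
    [0, 0, 0],
    [0, 0, 0],
    [0, 0, 0],
    [0, 0, 0],
    [0, 0, 0],
    [0, 0, 0],
    [0, 0, 0],
    [0, 0, 0],
    [0, 0, 0],
    [0, 0, 0],
    [0, 0, 0],
    [0, 0, 0],
    [0, 0, 0],
    [0, 0, 0],
    [0, 0, 0],
  ],
  jaw=[0, 0, 0, 0, 0, 0, 0, 0, 0, 0, 0, 0, 0, 0, 0, 0, 0, 0, 0, 0],
)

```text
time_s: 21.25
tool_pos: [549.5, -176.4, 212.9]
orientation: [1.958, 2.454, 0.0]
force: [-3.4, 0.9, 15.7]
finger_gap: 0.0
finger_force: 7.6
```

```bash
python3 - <<'E'
from h import *
st(); print(sign_off())
E
```

```text
t 21.25 pos [ 549.5 -176.4  212.9] F [-3.4  0.9 15.7] gap 0.0 ff 7.6
[[-0.222  0.975  0.002]
 [ 0.975  0.222 -0.001]
 [-0.002  0.002 -1.   ]]
the job is handed in; nothing more can be done
None
```

I handed the job in at 21.25 s with the knob still pressed: about 15 N of push (roughly 32 mm of travel by the spring figures) held for over 4 s. I moved the carrier 120 mm into the detent and let go of it; its detent position I judged from that distance and the pictures, and no verdict came back.

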